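Lock the filter cartridge into its bayonet housing

ROBOT

A 6-joint arm with a two-finger parallel gripper is mounted at the origin on a cart in front of the work surface, level with it; the furniture and walls round the work are solid. World frame = base frame: x ahead of the robot, y to its left, z up, the work surface at z = 0. Lengths are in mm, angles in rad, forces in N, time in s.
With the tool pointing down it reaches from about 275 to 1000 mm from the base axis. Payload 8.4 kg.
Tool frame: the origin (TCP) lies at the very end of the fingers, on their centre line; the grasp point (between the pads) lies 19 mm behind it; y points along the fingers, x is the direction in which the jaws open and shut, and the axes are right-handed (so a half turn about y gives the same grasp; the last joint's range is limited). The gripper opens to 85 mm and grips with 20 to 120 N. Pads are 22 mm wide; open, the fingers measure 114 mm over their backs; the gripper's body (76 mm by 85 mm) begins 54 mm behind the grasp point. The pads swing forward as they close: fully open they stand 13 mm farther back than shut.
Start: joints at [-1.252, 0.353, 1.633, -0, 1.155, -0.002], TCP at [197.077, -593.118, 231.281] pointing down, gripper open.
Joint ranges: [-2.63, 2.63], [-0.92, 2.1], [0.06, 2.66], [-1.3, 4.44], [0, 2.69], [-3.02, 3.02]. Speed limits (rad/s): [2.22, 2.22, 2.79, 3.14, 3.14, 3.14].

INTERFACE

Orientations are given as [roll, pitch, yaw] about the fixed x, y, z axes, in that order (R = Rz(yaw) Ry(pitch) Rx(roll)).
In Python, from rig import r gives the robot as it stands.
- The arm moves only by the tool servo_tool, never from a script. Its argument "motion" is a list of rows, each a list of 7 numbers: the opening, from -1 (shut) to 1 (fully open), then the shift along the tool's x, y, z in m, then the turn, a rotation vector about the tool's x, y, z in units of 10 degrees (1.0 is 10 degrees). A call has 1 to 12 rows; each row is the pose to reach, as a shift and turn from the pose commanded when the call began, along the tool's axes at that moment; what a row does not reach only later rows make up. A row lasts 1/8 s, in which the tool goes at most 62.5 mm and 10.7 degrees, less where a joint would pass 70% of its speed; a pose out of reach is approached as far as the arm can. A call with a gripper value outside its range is refused whole. The fingers move at their own pace and stop on an object; "grip_force" is the grip in N (left out, the last holds). Time passes only in rows, so rows that repeat a pose let the fingers close. It gives the time, the measured TCP pose, the force and the opening at its end, in the units of the state.
- r.sense(): the state, without advancing time (a new reading comes with each control period).
- r.grab_frame(name): name is "scene" or "top" or "wrist"; returns the picture (420x560x3 uint8, red, green, blue); there is no depth.
- r.calibration(name): a dict with "fx", "fy", "cx", "cy" (pixels), "R" (3x3) and "t" (3): a world point X has camera coordinates R X + t; the wrist camera has in their place "mount" (4x4, takes a point from camera to tool coordinates, whose origin is the TCP and whose axes are the tool frame's). Camera axes: x right, y down, z forward; pixel columns grow to the right and rows downward; lengths in mm; the calibration is good to about 2 mm. The wrist camera is an equidistant fisheye: a pixel r from the principal point sees the ray r / f radians off the axis. A picture is of the moment at which its call begins: read the wrist's pose just before it. calibration takes no time and is no camera call.
- r.sign_off(): hands the job in, once; it reports no verdict.
The state is a dict: "clock": time; "qpos": joint angles; "qvel": joint speeds; "joint_efforts": joint torques, N m; "eef_pos": TCP position; "tcp_rot": TCP orientation; "contact_force": force on the tool from outside, world axes, zero at the start; "wrist_torque": the same for the moment, N m; "opening": opening from 0.0 (shut) to 1.0 (fully open).
Only numpy, scipy, OpenCV 4.12 (cv2) and the standard library are available. Lean on these libraries where they do the work, as an engineer would, in place of code of your own. Each camera call takes 0.05 s, during which the arm holds its last target. There are 200 camera calls.

TASK

Take the orange-winged wax filter cartridge standing on the bench and fit it in the blue filter housing: feel for the entry slots, push it fully down against the spring, twist it clockwise (seen from above) a quarter turn to the stop, and let it spring up into its lock. Use no more force than a light hand press (the collar breaks at 60 N), and leave the other things where they stand.

Things in the scene. Friction and masses are not known exactly. Their poses are not given: they have to be found in the camera images.
- cartridge_grip (a point): Grip point of the loose filter cartridge: the centre of its orange wing, 72 mm above the foot. z is up its axis; x runs along the wing and along the two lugs. The wing is 42 mm long (x), 12 mm thick (y) and reaches from 50 to 86 mm above the foot. A half turn about z makes no difference.
- cartridge_lugs (a point): Point on the cartridge's axis midway between its two opposite lugs, 27 mm above the foot; axes as the grip. The lugs lie on the x axis: 62 mm over both, 8 mm wide, 6 mm high (24 to 30 mm above the foot). The white body is 50 mm in diameter, its foot chamfered; the orange cap is 56 mm in diameter, 42 to 50 mm above the foot.
- housing_mouth (a point): Centre of the socket mouth at the rim of the blue housing, 56 mm above the bench; axes as the housing's. Bore 53 mm (1.5 mm play round the cartridge). The brass slotted collar in it is clamped at an angle that is NOT measured: its two entry slots (about 2.5 deg or 1.2 mm play each way for the lugs) lie along the housing's x axis turned by up to 30 deg either way.
- plate_top (a point): Top of the black spring plate in the bore as it stands free, on the axis, 31 mm below the mouth. The lugs rest on the rim with the grip 48 mm above the mouth; in the slots the cartridge drops freely to 41 mm, where the foot meets this plate (3 N, growing 0.5 N per mm). Bottom is at 32 mm.
- track (a point): Point on the axis at the middle height of the lugs' track, 11.5 mm below the mouth. With the grip 32 to 35 mm above the mouth the lugs pass under the collar: clockwise from above, 90 deg from the entry, to a solid stop 2 deg later. There the spring lifts them into a pocket (4 deg play before the 90): locked, the grip stands 38 mm above the mouth.
- bottle_a: Bystander: brown glass bottle with a black cap, 56 mm wide, 164 mm tall; origin at the centre of its underside.
- bottle_b: Bystander: brown glass bottle with a black cap, 56 mm wide, 159 mm tall; origin at the centre of its underside.
- tall_candle: Bystander: tall candle in a clear glass, 66 mm wide, 105 mm tall; origin at the centre of its underside.
- lidded_candle: Bystander: short candle jar with a pale lid, 60 mm wide, 70 mm tall; origin at the centre of its underside.
- housing: The blue round filter housing, 89 mm in diameter, on a 125 mm square base screwed to the bench; origin on its axis at the underside of the base, 56 mm below the mouth. z is up; its y axis points at the steel outlet spigot (68 mm from the axis, 30 mm above the bench).
- cartridge: The loose filter cartridge (about 0.15 kg, 86 mm tall): white body, orange cap and wing; origin at the centre of its foot, 72 mm below the grip point, same axes.
Mind the look-alikes: they are no part of the job. Of the things that look like the cartridge, take the one that is farthest from the robot's base at the start.

How it is judged (in metres and radians):
On the way:
1. the cartridge is pushed down in the slots against the spring, below the roof of the collar (horizontal distance between cartridge_grip and housing_mouth below 0.006 m and z of cartridge_grip in the frame of housing_mouth below 0.0355 m), for 0.2 s.
At the end, for the whole second after the job is handed in: The cartridge is upright (0.1 rad) in the housing, released, at rest, axis within 6 mm of the socket's, twisted to the lock (wing within 0.64 rad of the housing's y axis) and sprung up in the pocket (grip point 36.3 to 39.5 mm above the mouth) (horizontal distance between cartridge_grip and housing_mouth below 0.006 m and z of cartridge_grip in the frame of housing_mouth between 0.0363 and 0.0395 m and angle between the x axis of cartridge_grip and the y axis of housing_mouth, either way round below 0.64 rad and angle between cartridge_grip's own z axis and vertical below 0.1 rad and linear speed of cartridge below 0.02 m/s and contact force between cartridge and the fingers below 0.1 N); the robot touches nothing.
It fails at once if the cartridge is forced against the housing with more than 60 N (contact force between cartridge and housing above 60 N).
It fails at once if a bystander is moved by more than 30 mm or tipped (distance of any of bottle_a, bottle_b, tall_candle, lidded_candle from where it was at the start of the episode above 0.03 m or angle between any of bottle_a, bottle_b, tall_candle, lidded_candle's own z axis and vertical above 0.4 rad).
It also fails if it takes over 72 s, if anything falls off the work surface, if the arm or the gripper's body presses on something with over 40 N, if the wrist force passes 120 N, or if a joint passes its speed limit or range.

## Working session

There is one attempt and no reset: what is moved stays moved. The work goes in short steps, Python scripts to look and compute and a tool call to move; the robot and the scene stay as the last step left them, time stands still between calls to the robot, and variables do not carry over. Pictures are saved under pics/ and viewed, on a budget of 10 in all, crops included, one or two more only if the job needs it, and the job is handed in when it is done.

Besides the shell and the picture viewer there is one more tool, called after "Request:" by a JSON object that holds its "method" and its "body", one argument or row to a line. servo_tool: Moves the arm, as the interface text tells. Its arguments: {"type":"object","properties":{"motion":{"type":"array","items":{"type":"array","items":{"type":"number"}}},"grip_force":{"type":"number"}},"required":["motion"]}

```bash
mkdir -p pics; ls
python3 - <<'E'
from rig import r
import cv2,numpy as np
s=r.sense();print(s)
for n in("scene","top"):
    im=r.grab_frame(n);cv2.imwrite(f"pics/{n}0.png",im[:,:,::-1]);print(n,r.calibration(n))
print(r.calibration("wrist"))
E
```

```text
pics
{'clock': 0.0, 'qpos': array([-1.25239936e+00,  3.53675035e-01,  1.63415500e+00,  5.98356831e-06,
        1.15516318e+00, -2.41469592e-03]), 'qvel': array([-0.00187946, -0.00079921, -0.00043792,  0.00131849, -0.00101297,
       -0.00037385]), 'joint_efforts': array([ 2.03686413e-04, -6.05246830e+01, -3.42067766e+01, -4.51139840e-05,
        9.37761128e-03, -1.23111795e-05]), 'eef_pos': array([ 196.92908994, -592.66096264,  230.53594799]), 'tcp_rot': array([-1.57078747e+00,  1.40054561e-03, -1.24998708e+00]), 'contact_force': array([-0.13688751,  0.2504199 , -0.23262653]), 'wrist_torque': array([-0.03060489, -0.00757998,  0.01999227]), 'opening': 1.0001601683567485}
scene {'fx': 441.2083563303168, 'fy': 441.2083563303168, 'cx': 279.6157863034626, 'cy': 206.4928156136888, 'R': array([[-0.8723366 , -0.48859945,  0.01730407],
       [-0.3235487 ,  0.55039998, -0.76965973],
       [ 0.36653116, -0.67700106, -0.63821977]]), 't': array([ 487.3122786 ,  207.79764513, 1368.25790363])}
top {'fx': 466.8152533689043, 'fy': 466.8152533689043, 'cx': 281.372323249297, 'cy': 204.33134410846912, 'R': array([[-0.00204442, -0.99989034, -0.01466712],
       [-0.99758956,  0.00305661, -0.06932338],
       [ 0.06936061,  0.01449003, -0.99748641]]), 't': array([  49.49916348,  544.60436248, 1381.94252652])}
{'fx': 325.19226210127806, 'fy': 325.19226210127806, 'cx': 284.45379289926916, 'cy': 211.94685861369024, 'mount': array([[ 9.99999912e-01,  4.12808313e-04,  6.82260571e-05,
        -4.16842188e-01],
       [ 4.44449825e-05, -2.66940639e-01,  9.63712973e-01,
        -1.42411612e+02],
       [ 4.16041034e-04, -9.63712885e-01, -2.66940634e-01,
         6.90776693e+01],
       [ 0.00000000e+00,  0.00000000e+00,  0.00000000e+00,
         1.00000000e+00]])}
```

View pics/top0.png

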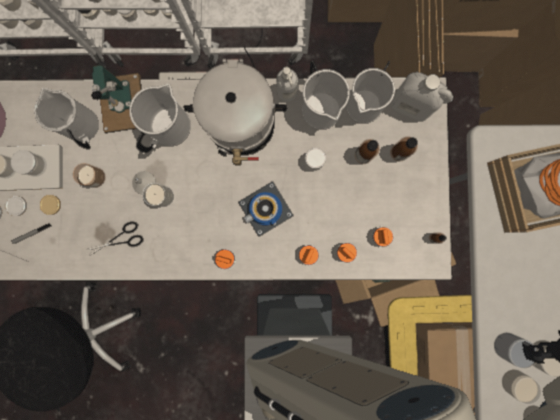

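View pics/scene0.png

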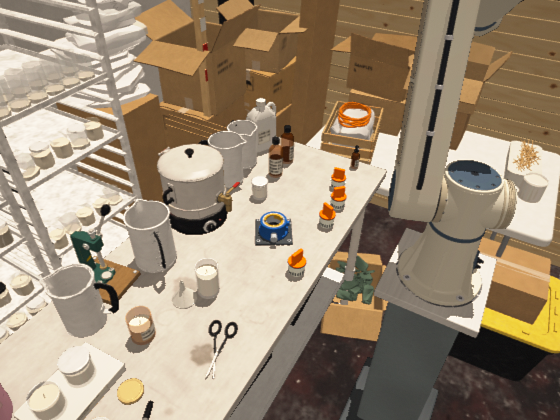

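Top view: four orange-capped parts at (225,259), (308,255), (346,253) and (383,237), and the blue housing at (265,208). The scene view matches, with the spigot near (273,240). Next I'll measure positions.

```bash
cat > h.py <<'E'
import cv2,numpy as np
from scipy.spatial.transform import Rotation as Ro
from rig import r
def ray(n,uv):
    c=r.calibration(n);R=c["R"];o=-R.T@c["t"]
    d=R.T@np.array([(uv[0]-c["cx"])/c["fx"],(uv[1]-c["cy"])/c["fy"],1]);return o,d
def onz(n,uv,z):
    o,d=ray(n,uv);return o+d*(z-o[2])/d[2]
def tool(s):
    return Ro.from_euler("xyz",s["tcp_rot"]).as_matrix(),np.array(s["eef_pos"])
def wray(s,uv):
    c=r.calibration("wrist");M=c["mount"];R,p=tool(s)
    u=np.array([(uv[0]-c["cx"])/c["fx"],(uv[1]-c["cy"])/c["fy"]]);t=np.hypot(*u)+1e-12
    d=np.r_[u/t*np.sin(t),np.cos(t)];return R@M[:3,3]+p,R@M[:3,:3]@d
def wonz(s,uv,z):
    o,d=wray(s,uv);return o+d*(z-o[2])/d[2]
def wpix(s,X):
    c=r.calibration("wrist");M=c["mount"];R,p=tool(s)
    q=M[:3,:3].T@(R.T@(np.array(X)-p)-M[:3,3]);h=np.hypot(q[0],q[1]);t=np.arctan2(h,q[2])
    return np.array([c["cx"],c["cy"]])+c["fx"]*t*q[:2]/h
def blobs(im,lo,hi,amin):
    m=cv2.inRange(cv2.cvtColor(im,cv2.COLOR_RGB2HSV),lo,hi)
    n,l,st,ce=cv2.connectedComponentsWithStats(m)
    return m,[(ce[i],st[i]) for i in range(1,n) if st[i][4]>amin]
E
python3 - <<'E'
from h import *
im=cv2.imread("pics/top0.png")[:,:,::-1].copy()
_,b=blobs(im,(4,160,120),(18,255,255),60)
for c,s in b:
    w=onz("top",c,60);print("or",c.round(),s,w.round(),np.hypot(*w[:2]).round())
_,b=blobs(im,(100,120,60),(125,255,255),60)
for c,s in b: print("bl",c.round(1),s,onz("top",c,56).round(1))
a=cv2.resize(im[165:275,205:300],None,fx=5,fy=5,interpolation=2)
b=cv2.resize(im[210:265,360:410],None,fx=6,fy=6,interpolation=2)
o=np.zeros((550,790,3),np.uint8);o[:550,:475]=a;o[:330,480:780]=b
cv2.imwrite("pics/crop0.png",o[:,:,::-1])
E
```

```text
or [552. 183.] [540 160  20  45 482] [ 603. -736.   60.] 951.0
or [383. 236.] [374 228  18  18 211] [ 448. -246.   60.] 511.0
or [347. 252.] [338 244  18  18 238] [ 402. -141.   60.] 426.0
or [308. 255.] [299 246  19  18 245] [396. -30.  60.] 397.0
or [224. 259.] [215 250  19  18 267] [385. 214.  60.] 440.0
bl [267.1 210.3] [249 193  33  32 235] [524.7  89.2  56. ]
```

View pics/crop0.png

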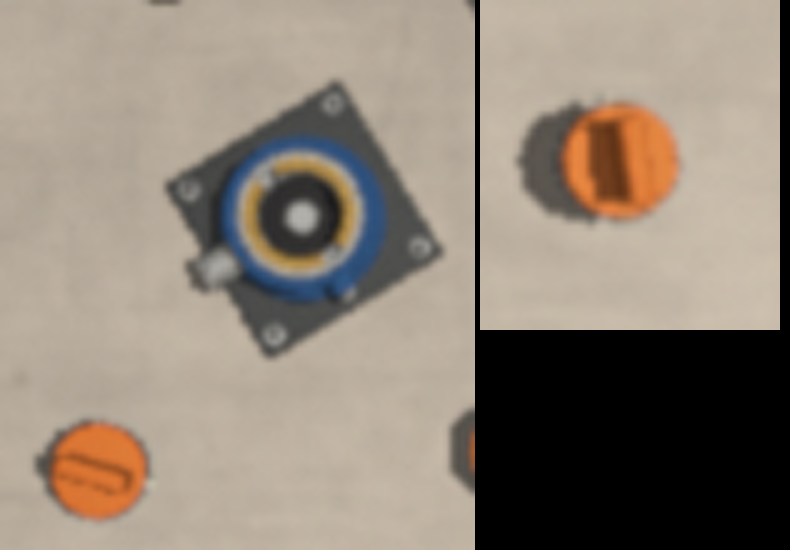

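The crop shows the collar slots at crop (270,178) and (335,252), the spigot at (217,268), and the farthest part (crop right panel) with its wing nearly along world x. The farthest look-alike is at about (448,-246). I'll move above it.

Request:
{"method": "servo_tool", "body": {
  "motion": [
    [1,-0.25,0.03,0.348,0,1.84,0],
    [1,-0.25,0.03,0.348,0,1.84,0],
    [1,-0.25,0.03,0.348,0,1.84,0],
    [1,-0.25,0.03,0.348,0,1.84,0],
    [1,-0.25,0.03,0.348,0,1.84,0],
    [1,-0.25,0.03,0.348,0,1.84,0],
    [1,-0.25,0.03,0.348,0,1.84,0],
    [1,-0.25,0.03,0.348,0,1.84,0],
    [1,-0.25,0.03,0.348,0,1.84,0],
    [1,-0.25,0.03,0.348,0,1.84,0]
  ],
  "grip_force": 40
}}

```text
clock: 1.35
eef_pos: [447.9, -247.0, 201.3]
tcp_rot: [-1.571, -0.0, -1.572]
contact_force: [0.2, -0.5, 0.8]
opening: 0.996
```

Run:
```python
from h import *
s=r.sense();im=r.grab_frame("wrist");cv2.imwrite("pics/w1.png",im[:,:,::-1])
print(s["eef_pos"],s["tcp_rot"],s["qpos"],s["contact_force"])
_,b=blobs(im,(3,140,60),(20,255,255),150)
for c,q in b: print(c.round(),q,wonz(s,c,60).round(1))
```

```text
[ 447.88903987 -247.03990218  201.25080814] [-1.57102766e+00 -1.26477278e-04 -1.57249514e+00] [-5.06827314e-01  2.10437886e-01  1.90367143e+00 -2.60059207e-04
  1.02762459e+00  1.06580226e+00] [ 0.22220131 -0.5310476   0.8190221 ]
[287. 196.] [ 257  166   60   64 2783] [ 453.  -248.2   60. ]
[181. 240.] [ 151  215   58   51 2079] [ 410.6 -146.5   60. ]
[ 89. 247.] [  68  221   45   55 1758] [399.1 -36.4  60. ]
```

View pics/w1.png

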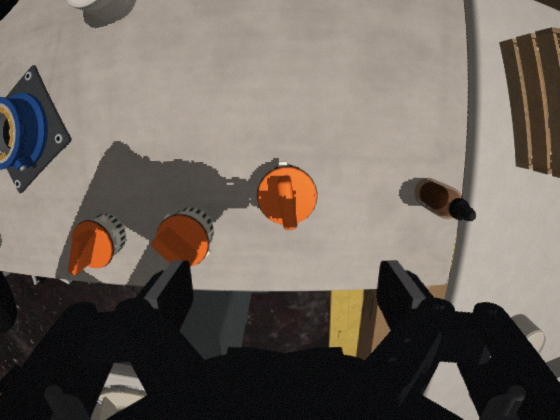

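The wrist view shows the target at (287,196), smooth-bodied with a white lug at (283,164). The neighbours at (181,240) and (89,247) have ribbed bodies, so they're look-alikes. I'll enlarge the target to get the wing angle.

Run:
```python
import cv2
im=cv2.imread("pics/w1.png")
cv2.imwrite("pics/w1c.png",cv2.resize(im[155:240,245:330],None,fx=7,fy=7,interpolation=cv2.INTER_CUBIC))
```

```text
(no output)
```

View pics/w1c.png

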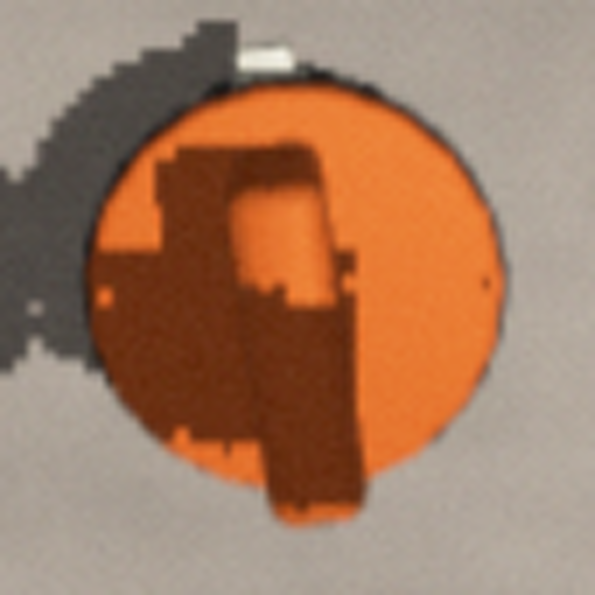

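The crop shows the wing's top face running from about (278,182) to (317,518), the cap centre at (298,286), and a lug at (266,60).

Run:
```python
from h import *
s=r.sense()
f=lambda u,v,z:wonz(s,(245+u/7-.43,155+v/7-.43),z)
a,b=f(278,182,86),f(317,518,86);d=a-b
print("wing",a,b,(a+b)/2,np.hypot(*d[:2]),np.degrees(np.arctan2(d[1],d[0])))
c=f(298,286,50);l=f(266,60,27);d=l-c
print("cap",c,"lug",l,np.hypot(*d[:2]),np.degrees(np.arctan2(d[1],d[0])))
for q in [((232,185),(270,510)),((322,170),(365,490))]:
    A,B=[f(*p,86) for p in q];d=A-B;print(A,B,np.degrees(np.arctan2(d[1],d[0])))
# housing from top image
g=lambda u,v,z:onz("top",(205+u/5-.4,165+v/5-.4),z)
C=g(303,217,56);print("hous",C)
for p in((270,178),(335,252)):
    w=g(*p,56);d=w-C;print("slot",w,np.hypot(*d[:2]),np.degrees(np.arctan2(d[1],d[0])))
w=g(210,272,30);d=w-C;print("spig",w,np.hypot(*d[:2]),np.degrees(np.arctan2(d[1],d[0])))
cs=[g(*p,8) for p in((190,190),(334,104),(420,247),(275,334))]
print("bolts",np.round(cs,1),np.mean(cs,0)); 
d=cs[1]-cs[0];print(np.degrees(np.arctan2(d[1],d[0])));d=cs[2]-cs[3];print(np.degrees(np.arctan2(d[1],d[0])))
```

```text
wing [ 471.49551355 -246.19503622   86.        ] [ 430.92796975 -250.77608681   86.        ] [ 451.21174165 -248.48556152   86.        ] 40.825379781956414 6.4427771557498295
cap [ 451.21514086 -248.79381716   50.        ] lug [ 478.48812323 -244.51668994   27.        ] 27.606328708033924 8.912901876043879
[ 471.1577235 -240.9130695   86.       ] [ 431.94373083 -245.17275916   86.        ] 6.199547733479481
[ 472.88945041 -251.242222     86.        ] [ 434.42164813 -256.47219143   86.        ] 7.742295110764692
hous [531.57142485  94.86715923  56.        ]
slot [554.49885583 114.20300518  56.        ] 29.99236619104077 40.14260510267673
slot [511.04511165  76.16676761  56.        ] 27.767502238348367 -137.6650757392343
spig [500.55015318 151.5117412   30.        ] 64.58272184671131 118.70721283568699
bolts [[551.1 165.8   8. ]
 [603.2  78.4   8. ]
 [516.2  26.5   8. ]
 [463.9 114.1   8. ]] [533.59765126  96.19834026   8.        ]
-59.19484432147701
-59.17222224966437
```

Request:
{"method": "servo_tool", "body": {
  "motion": [
    [1,0.0016,0.05,0.0033,0,-0.71,0],
    [1,0.0016,0.1,0.0033,0,-0.71,0],
    [1,0.0016,0.13,0.0033,0,-0.71,0],
    [1,0.0016,0.147,0.0033,0,-0.71,0],
    [1,0.0016,0.147,0.0033,0,-0.71,0],
    [1,0.0016,0.147,0.0033,0,-0.71,0]
  ]
}}

```text
clock: 2.15
eef_pos: [452.5, -248.4, 55.4]
tcp_rot: [-1.569, -0.001, -1.448]
contact_force: [0.0, -1.2, 0.5]
opening: 1.0
```

Request:
{"method": "servo_tool", "body": {
  "motion": [
    [-1,0,0,0,0,0,0],
    [-1,0,0,0,0,0,0],
    [-1,0,0,0,0,0,0],
    [-1,0,0,0,0,0,0],
    [-1,0,0,0,0,0,0],
    [-1,0,0,0,0,0,0],
    [-1,0,0,0,0,0,0],
    [-1,0,0,0,0,0,0]
  ],
  "grip_force": 50
}}

```text
clock: 3.15
eef_pos: [451.8, -247.8, 54.4]
tcp_rot: [-1.571, -0.0, -1.447]
contact_force: [-0.9, 0.6, 3.8]
opening: 0.133
```

Request:
{"method": "servo_tool", "body": {
  "motion": [
    [-1,0,-0.03,0,0,0,0],
    [-1,0,-0.08,0,0,0,0],
    [-1,0,-0.135,0,0,0,0],
    [-1,0,-0.135,0,0,0,0],
    [-1,-0.286,-0.135,0.056,0,-3.39,0],
    [-1,-0.286,-0.135,0.056,0,-3.39,0],
    [-1,-0.286,-0.135,0.056,0,-3.39,0],
    [-1,-0.286,-0.135,0.056,0,-3.39,0],
    [-1,-0.286,-0.135,0.056,0,-3.39,0],
    [-1,-0.286,-0.135,0.056,0,-3.39,0],
    [-1,-0.286,-0.135,0.056,0,-3.39,0],
    [-1,-0.286,-0.135,0.056,0,-3.39,0]
  ]
}}

```text
clock: 4.65
eef_pos: [471.7, 42.0, 188.7]
tcp_rot: [-1.572, 0.0, -0.857]
contact_force: [0.2, 0.4, -2.2]
opening: 0.134
```

Run:
```python
from h import *
s=r.sense();im=r.grab_frame("wrist");cv2.imwrite("pics/w2.png",im[:,:,::-1])
print(s["eef_pos"],s["tcp_rot"],s["contact_force"],s["opening"])
p=wpix(s,(532.5,95.5,56));print(p)
x,y=int(p[0]),int(p[1]);x0,y0=max(0,x-110),max(0,y-80);print(x0,y0)
cv2.imwrite("pics/w2c.png",cv2.resize(im[y0:y0+170,x0:x0+220,::-1],None,fx=3.5,fy=3.5,interpolation=2))
```

```text
[471.69656587  42.01220007 188.70798761] [-1.57178585e+00  4.86009604e-04 -8.56817726e-01] [ 0.1811848   0.37065803 -2.20840499] 0.1335895752376048
[283.58847479 109.91461133]
173 29
```

View pics/w2c.png

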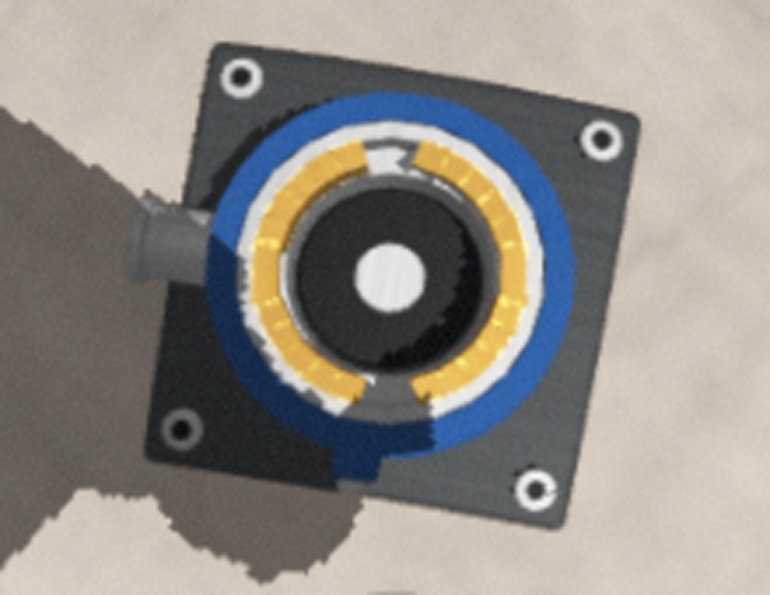

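Wrist crop: the housing is clear, with rim centre (390,274), entry slots at (390,157) and (388,389), and the spigot on the left. I'll convert these to world coordinates.

Run:
```python
from h import *
s=r.sense()
f=lambda u,v,z=56:wonz(s,(173+u/3.5-.4,29+v/3.5-.4),z)
rim=np.array([f(*p)[:2] for p in((207,275),(574,275),(390,92),(390,458))])
print(rim,rim[:2].mean(0),rim[2:].mean(0),np.hypot(*(rim[0]-rim[1])),np.hypot(*(rim[2]-rim[3])))
rim=np.array([f(*p)[:2] for p in((237,275),(545,275),(390,122),(390,423))])
print(rim[:2].mean(0),rim[2:].mean(0))
ang=lambda d:np.degrees(np.arctan2(d[1],d[0]))
a,b=f(390,157),f(388,389);print("slots",a,b,(a+b)/2,ang(a-b))
for q in [((366,145),(363,402)),((416,145),(412,385)),((364,170),(365,385)),((410,170),(411,380))]:
    A,B=[f(*p) for p in q];print(ang(A-B))
bl=[f(*p,8) for p in((241,78),(601,140),(535,490),(181,430))]
print("bolts",np.mean(bl,0),ang(bl[0]-bl[1]),ang(bl[3]-bl[2]))
```

```text
[[506.54273357 130.42413039]
 [564.21999227  63.85310635]
 [568.84283732 126.28671271]
 [501.18545571  67.65096797]] [535.38136292  97.13861837] [535.01414652  96.96884034] 88.08159519645584 89.53028452528845
[535.29106303  96.89615967] [535.38869996  97.29211122]
slots [556.55087487 115.63137812  56.        ] [513.56602864  79.01374689  56.        ] [535.05845175  97.32256251  56.        ] 40.42678191916741
40.1874667910535
40.03860817707484
41.1025117141462
41.23920998730365
bolts [535.31383452  97.55858623   8.        ] 121.04148148216136 121.02480647428806
```

Request:
{"method": "servo_tool", "body": {
  "motion": [
    [-1,0,0,0.0423,0,0,0],
    [-1,0,0,0.0847,0,0,0],
    [-1,0,0.03,0.0847,0,0,0],
    [-1,0,0.06,0.0847,0,0,0],
    [-1,0,0.074,0.0847,0,0,0],
    [-1,0,0.074,0.0847,0,0,0],
    [-1,0,0.074,0.0847,0,0,0]
  ]
}}

```text
clock: 5.58
eef_pos: [536.9, 98.3, 116.3]
tcp_rot: [-1.569, -0.001, -0.856]
contact_force: [-0.6, 0.1, -1.8]
opening: 0.13
```

Run:
```python
from h import *
s=r.sense()
im=r.grab_frame("wrist");cv2.imwrite("pics/w3.png",im[:,:,::-1])
print(s["eef_pos"],s["tcp_rot"],s["contact_force"])
```

```text
[536.86537503  98.33096074 116.30262074] [-1.56945953e+00 -8.02625303e-04 -8.56079985e-01] [-0.56424709  0.08769828 -1.7504234 ]
```

View pics/w3.png

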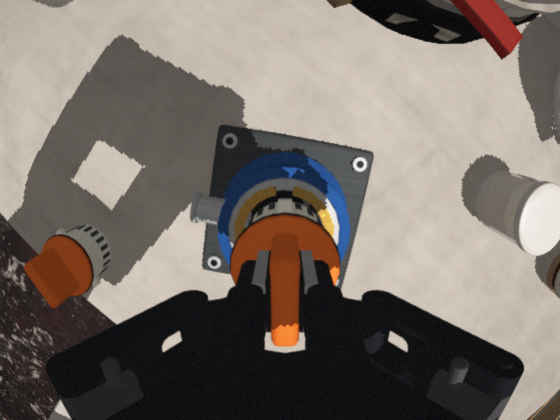

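The view shows the cartridge centred over the bore, with its lug side in line with the upper slot near (288,172). I'll descend gently.

Request:
{"method": "servo_tool", "body": {
  "motion": [
    [-1,0,0.008,0,0,0,0],
    [-1,0,0.016,0,0,0,0],
    [-1,0,0.021,0,0,0,0],
    [-1,0,0.024,0,0,0,0],
    [-1,0,0.026,0,0,0,0],
    [-1,0,0.026,0,0,0,0]
  ]
}}

```text
clock: 6.38
eef_pos: [536.0, 98.5, 89.2]
tcp_rot: [-1.571, 0.0, -0.856]
contact_force: [-0.3, -0.6, -1.7]
opening: 0.129
```

Request:
{"method": "servo_tool", "body": {
  "motion": [
    [-1,0,0.001,0,0,0,0],
    [-1,0,0.002,0,0,0,0],
    [-1,0,0.003,0,0,0,0],
    [-1,0,0.004,0,0,0,0],
    [-1,0,0.004,0,0,0,0]
  ]
}}

```text
clock: 7.0
eef_pos: [536.0, 98.5, 85.2]
tcp_rot: [-1.571, 0.0, -0.856]
contact_force: [0.0, -0.5, -1.2]
opening: 0.129
```

Request:
{"method": "servo_tool", "body": {
  "motion": [
    [-1,0,0.001,0,0,0,0],
    [-1,0,0.002,0,0,0,0],
    [-1,0,0.003,0,0,0,0],
    [-1,0,0.003,0,0,0,0]
  ]
}}

```text
clock: 7.5
eef_pos: [536.0, 98.5, 82.2]
tcp_rot: [-1.571, 0.0, -0.856]
contact_force: [0.7, -0.4, -1.7]
opening: 0.128
```

No resistance, so the lugs are in the slots. Next I press to just above the bottom.

Request:
{"method": "servo_tool", "body": {
  "motion": [
    [-1,0,0.002,0,0,0,0],
    [-1,0,0.004,0,0,0,0],
    [-1,0,0.005,0,0,0,0],
    [-1,0,0.006,0,0,0,0],
    [-1,0,0.006,0,0,0,0]
  ]
}}

```text
clock: 8.12
eef_pos: [536.2, 98.5, 76.4]
tcp_rot: [-1.571, -0.0, -0.856]
contact_force: [0.4, 0.3, 2.8]
opening: 0.134
```

Request:
{"method": "servo_tool", "body": {
  "motion": [
    [-1,0,0.001,0,0,0,0],
    [-1,0,0.002,0,0,0,0],
    [-1,0,0.003,0,0,0,0],
    [-1,0,0.004,0,0,0,0],
    [-1,0,0.004,0,0,0,0],
    [-1,0,0.004,0,0,0,0]
  ]
}}

```text
clock: 8.88
eef_pos: [536.2, 98.5, 72.4]
tcp_rot: [-1.571, -0.0, -0.856]
contact_force: [-0.4, 0.7, 4.2]
opening: 0.131
```

Request:
{"method": "servo_tool", "body": {
  "motion": [
    [-1,0,0.0005,0,0,0,0],
    [-1,0,0.001,0,0,0,0],
    [-1,0,0.001,0,0,0,0],
    [-1,0,0.001,0,0,0,0]
  ]
}}

```text
clock: 9.38
eef_pos: [536.1, 98.5, 71.3]
tcp_rot: [-1.571, -0.0, -0.856]
contact_force: [-1.0, -0.3, 5.2]
opening: 0.132
```

Request:
{"method": "servo_tool", "body": {
  "motion": [
    [-1,0,0,0,0,0.5,0],
    [-1,0,0,0,0,1.0,0],
    [-1,0,0,0,0,1.5,0],
    [-1,0,0,0,0,1.5,0]
  ]
}}

```text
clock: 9.88
eef_pos: [536.0, 98.5, 71.3]
tcp_rot: [-1.571, 0.0, -1.117]
contact_force: [-0.2, -0.4, 4.5]
opening: 0.129
```

Request:
{"method": "servo_tool", "body": {
  "motion": [
    [-1,0,0,0,0,0.7,0],
    [-1,0,0,0,0,1.4,0],
    [-1,0,0,0,0,2.1,0],
    [-1,0,0,0,0,2.8,0],
    [-1,0,0,0,0,3.0,0],
    [-1,0,0,0,0,3.0,0]
  ]
}}

```text
clock: 10.62
eef_pos: [536.1, 97.8, 71.3]
tcp_rot: [-1.571, -0.001, -1.638]
contact_force: [-0.1, -4.6, 4.3]
opening: 0.132
```

Run:
```python
from h import *
s=r.sense();print(s["wrist_torque"],s["contact_force"],s["qpos"],s["tcp_rot"])
```

```text
[-0.96284983 -0.05994575  0.05318814] [-0.10714788 -4.57431702  4.28984212] [ 1.78357499e-01  4.38698631e-01  1.92879759e+00 -1.73463318e-03
  7.74215989e-01  1.81801277e+00] [-1.57061624e+00 -1.20520393e-03 -1.63841510e+00]
```

Light side load (4.6 N in -y), so I shift about 1 mm and keep twisting.

Request:
{"method": "servo_tool", "body": {
  "motion": [
    [-1,0.001,0,0,0,0,0],
    [-1,0.001,0,0,0,0.7,0],
    [-1,0.001,0,0,0,1.4,0],
    [-1,0.001,0,0,0,2.1,0],
    [-1,0.001,0,0,0,2.8,0],
    [-1,0.001,0,0,0,3.2,0],
    [-1,0.001,0,0,0,3.2,0]
  ]
}}

```text
clock: 11.5
eef_pos: [535.7, 96.4, 71.2]
tcp_rot: [-1.57, -0.002, -2.198]
contact_force: [0.3, -8.7, 4.9]
opening: 0.132
```

Request:
{"method": "servo_tool", "body": {
  "motion": [
    [-1,0,0,0,0,0.4,0],
    [-1,0,0,0,0,0.8,0],
    [-1,0,0,0,0,1.2,0],
    [-1,0,0,0,0,1.2,0]
  ]
}}

```text
clock: 12.0
eef_pos: [535.4, 95.9, 71.0]
tcp_rot: [-1.57, -0.003, -2.407]
contact_force: [-0.4, -11.3, 4.3]
opening: 0.131
```

Run:
```python
from h import *
s=r.sense();print(s["wrist_torque"],s["contact_force"],s["eef_pos"],s["tcp_rot"],np.degrees(s["tcp_rot"][2]))
```

```text
[-2.1363414   0.03516697  0.11628554] [ -0.42775978 -11.25500407   4.34360461] [535.37163352  95.91198056  71.02435298] [-1.56978838 -0.00268446 -2.40716089] -137.92015945769123
```

Request:
{"method": "servo_tool", "body": {
  "motion": [
    [-1,0.0005,0,0.0006,0,0,0],
    [-1,0.001,0,0.0011,0,0,0],
    [-1,0.001,0,0.0011,0,0.15,0],
    [-1,0.001,0,0.0011,0,0.3,0],
    [-1,0.001,0,0.0011,0,0.4,0],
    [-1,0.001,0,0.0011,0,0.4,0]
  ]
}}

```text
clock: 12.75
eef_pos: [535.5, 95.6, 71.2]
tcp_rot: [-1.571, -0.001, -2.479]
contact_force: [-1.8, -5.4, 5.7]
opening: 0.133
```

Run:
```python
from h import *
s=r.sense();print(s["wrist_torque"],s["contact_force"],s["eef_pos"],s["tcp_rot"],np.degrees(s["tcp_rot"][2]))
```

```text
[-1.04697899  0.25561937  0.10858874] [-1.81170018 -5.36119897  5.71548645] [535.45652278  95.5809013   71.15618421] [-1.57076400e+00 -1.32145802e-03 -2.47877618e+00] -142.02341324533012
```

Request:
{"method": "servo_tool", "body": {
  "motion": [
    [-1,0,-0.001,0,0,0,0],
    [-1,0,-0.002,0,0,0,0],
    [-1,0,-0.003,0,0,0,0],
    [-1,0,-0.004,0,0,0,0],
    [-1,0,-0.005,0,0,0,0],
    [-1,0,-0.006,0,0,0,0],
    [-1,0,-0.006,0,0,0,0]
  ]
}}

```text
clock: 13.62
eef_pos: [535.4, 95.6, 76.5]
tcp_rot: [-1.571, -0.001, -2.479]
contact_force: [0.4, -4.0, -2.8]
opening: 0.132
```

Run:
```python
from h import *
s=r.sense();print(s["wrist_torque"],s["contact_force"],s["eef_pos"],np.degrees(s["tcp_rot"][2]),s["opening"])
```

```text
[-0.98029754 -0.16015855  0.04187925] [ 0.37863455 -4.02092409 -2.80417072] [535.36368046  95.62340825  76.47279406] -142.01433198751303 0.13166145922658556
```

The cartridge has risen to the lock height (grip about 38 mm above the mouth) and met the pocket roof. Now I release and back off.

Request:
{"method": "servo_tool", "body": {
  "motion": [
    [1,0,0,0,0,0,0],
    [1,0,0,0,0,0,0],
    [1,0,0,0,0,0,0],
    [1,0,0,0,0,0,0],
    [1,0,0,0,0,0,0],
    [1,0,-0.03,0,0,0,0],
    [1,0,-0.08,0,0,0,0],
    [1,0,-0.12,0,0,0,0],
    [1,0,-0.12,-0.06,0,0,0],
    [1,0,-0.12,-0.06,0,0,0],
    [1,0,-0.12,-0.06,0,0,0]
  ]
}}

```text
clock: 15.0
eef_pos: [499.1, 143.4, 197.4]
tcp_rot: [-1.57, 0.0, -2.478]
contact_force: [1.3, 0.0, -1.2]
opening: 0.999
```

Run:
```python
from h import *
s=r.sense();im=r.grab_frame("wrist");print(s["eef_pos"],s["tcp_rot"],s["contact_force"])
p=wpix(s,(535.2,97.1,94));print(p)
x,y=int(p[0]),int(p[1]);x0,y0=max(0,x-90),max(0,y-70);print(x0,y0)
cv2.imwrite("pics/w4c.png",cv2.resize(im[y0:y0+140,x0:x0+180,::-1],None,fx=4,fy=4,interpolation=2))
```

```text
[499.11295885 143.4435237  197.38747621] [-1.57039948e+00  2.91468378e-04 -2.47766696e+00] [ 1.28987719  0.03877586 -1.18395864]
[286.78268881 135.92962409]
196 65
```

View pics/w4c.png

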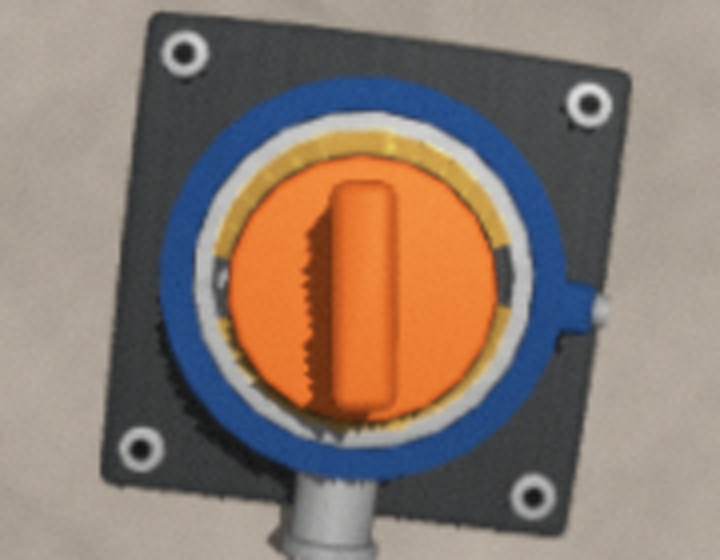

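The wing now stands at right angles to the slots (crop (222,287) and (505,277)) and points at the spigot. I'll check height and centring numerically, using the scene camera as well.

Run:
```python
from h import *
s=r.sense()
f=lambda u,v,z:wonz(s,(196+u/4-.4,65+v/4-.4),z)
for z in(103,108,113):
    a,b=f(363,181,z),f(364,410,z);d=a-b;print(z,(a+b)/2,np.hypot(*d[:2]),np.degrees(np.arctan2(d[1],d[0])))
rim=[f(*p,56) for p in((162,278),(567,278),(363,77),(363,480))];print(np.mean(rim,0))
for z in(82,77): print("cap",np.mean([f(*p,z) for p in((230,285),(497,285),(363,153),(363,420))],0), np.hypot(*(f(230,285,z)-f(497,285,z))[:2]))
# top + scene triangulation of orange in housing
for n in("scene","top"):
    im=r.grab_frame(n);cv2.imwrite(f"pics/{n}5.png",im[:,:,::-1])
    _,b=blobs(im,(3,150,80),(20,255,255),60)
    for c,q in b: print(n,c.round(1),q)
im=cv2.imread("pics/scene5.png");cv2.imwrite("pics/s5c.png",cv2.resize(im[185:255,235:325],None,fx=7,fy=7,interpolation=2))
```

```text
103 [534.61820752  98.17671588 103.        ] 41.855977366331544 -51.6903599442047
108 [534.77968     98.02352219 108.        ] 40.97172968339695 -51.69035994420474
113 [534.94115247  97.87032849 113.        ] 40.08748200046239 -51.6903599442048
[535.52329496  96.39289329  56.        ]
cap [535.25454373  97.21097109  82.        ] 52.62340241093944
cap [535.11857853  97.33294029  77.        ] 53.6445195464756
scene [253.   87.2] [244  71  22  39 240]
scene [353.5 114.4] [338 101  34  27 523]
scene [338.7 193.7] [331 186  16  16 180]
scene [327.2 212. ] [319 202  17  18 200]
scene [273.2 216. ] [264 205  19  19 190]
scene [296.9 259.4] [288 249  18  20 240]
scene [120.4 277.6] [105 260  30  35 427]
scene [104.9 294.9] [100 288  11  16  86]
top [551.5 182.1] [540 160  20  45 547]
top [267.6 206.1] [261 198  14  20 176]
top [346.4 252.3] [337 244  19  18 269]
top [308.  254.6] [299 246  19  18 270]
top [224.8 258.6] [217 250  17  18 238]
```

View pics/s5c.png

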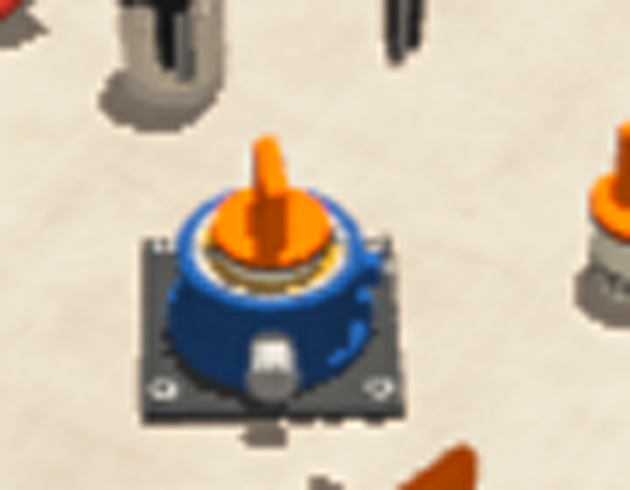

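The scene view shows the cartridge upright and seated, and the wing is at the stop. I'm handing in.

```bash
python3 -c "
from rig import r
print(r.sense()['contact_force']);r.sign_off()"
```

```text
[ 0.45648991  0.07057395 -0.1592602 ]
the job is handed in; nothing more can be done
```

I took the farthest cartridge, at about (451, -248), and fitted it in the blue housing. I read the slots at about 40.6° in the wrist picture, and the lugs dropped in on the first try. I pushed it down to about 33 mm grip height (5–6 N on the spring), twisted it 93° clockwise and let it spring up. Then I released it and backed the arm away, and handed in at about 15 s of the 72 s.

**Last checks**
- **Lock height:** the arm met the pocket roof with the grip about 38 mm above the mouth. I took this from the arm's position and the force, because the pictures are too coarse to confirm it to the millimetre. I did not measure it again after letting go.
- **Twist:** the wing measured -51.7°, which is about 92° from the entry and so at the stop. That is about 7° from the housing's y axis, well inside the limit.
- **Centring:** the cap and wing centres were about 1–2 mm from the housing axis. The cartridge looks upright in the scene picture.
- **Contact:** nothing was touching the gripper (under 0.5 N) when I handed in. The arm did not go near any bystander, but I did not measure their positions afterwards.

**What disagreed**
- **Side load:** it reached about 11 N during the twist because the axis was about 1 mm off. I shifted about 2.5 mm in all, and the load fell to about 5 N.
- **Housing position:** the top camera placed the housing about 3 mm from where the wrist camera did. I used the wrist camera.

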